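# Hold a formed cover home in the drilling jig

## Robot

A 6-joint arm with a two-finger parallel gripper is mounted at the origin on the work surface. World frame = base frame: x ahead of the robot, y to its left, z up, the work surface at z = 0. Lengths are in m, angles in degrees, forces in N, time in s.
With the tool pointing down it reaches from about 0.425 to 0.925 m from the base axis. Payload 12.5 kg.
Tool frame: the origin (TCP) lies at the very end of the fingers, on their centre line; the grasp point (between the pads) lies 19 mm behind it (bot.tcp_to_grasp is the distance from the TCP to the grasp point, in m); z points along the fingers, y is the line along which they close (so a half turn about z gives the same grasp; the last joint's range is limited). The gripper opens to 85 mm and grips with 20 to 120 N. Pads are 22 mm wide; open, the fingers measure 114 mm over their backs; the gripper's body (76 mm by 85 mm) begins 54 mm behind the grasp point. The pads swing forward as they close: fully open they stand 13 mm farther back than shut.
Start: joints at [60.012, 28.126, 89.318, -0, 62.55, -6.05], TCP at [0.254, 0.571, 0.231] pointing down, gripper open.
Joint ranges: [-177.58, 177.58], [-47.91, 125.51], [2.72, 160], [-65.01, 245.01], [3.68, 167.84], [-153.87, 153.87]. Speed limits (degrees/s): [127.2, 127.2, 159.86, 180, 180, 180].

## Interface

Orientations are given as [roll, pitch, yaw] about the fixed x, y, z axes, in that order (R = Rz(yaw) Ry(pitch) Rx(roll)).
In Python, from workcell import bot, imaging, job gives the robot as it stands.
- The arm moves only by the shell command python3 -m pendant 'ROWS' [OPENING] [FORCE]. ROWS is JSON, a list that holds one entry, the list of rows, each a list of 4 numbers: the shift along the tool's x, y, z in m, then the turn about the tool's z in degrees. In form: [[[x, y, z, spin], ...]]. A call has 1 to 12 rows; each row is the pose to reach, as a shift and turn from the pose commanded when the call began, along the tool's axes at that moment; what a row does not reach only later rows make up. A row lasts 1/10 s, in which the tool goes at most 50 mm and 8.59 degrees, less where a joint would pass 70% of its speed; a pose out of reach is approached as far as the arm can. A call with a gripper value outside its range is refused whole. OPENING is the opening, from -1 (shut) to 1 (fully open), set as the call begins (- or left out, the last holds). The fingers move at their own pace and stop on an object; FORCE is the grip in N (left out, the last holds). Time passes only in rows, so rows that repeat a pose let the fingers close. It gives the time, the measured TCP pose, the force, the opening and the grip force at its end, in the units of the state.
- bot.state(): the state, without advancing time (a new reading comes with each control period).
- imaging.grab_frame(name): name is "side" or "top" or "wrist"; returns a dict with "img" (400x640x3 uint8, red, green, blue), "z_map" (400x640 float32, m along the optical axis (not along the pixel's ray), 0 where there is no reading), "K" (3x3 intrinsics, pixels), "cam_to_world" (4x4, takes a point from camera to world coordinates). Camera axes: x right, y up, looking along -z (the intrinsics and any distortion apply to the point x, -y, -z); pixel columns grow to the right and rows downward; lengths in m; the calibration is good to about 2 mm. A picture is of the moment at which its call begins.
- job.job_done(): hands the job in; it is judged then, once.
The state is a dict: "t": time; "q": joint angles; "joint_velocities": joint speeds; "joint_efforts": joint torques, N m; "tool_pos": TCP position; "tool_rot": TCP orientation; "contact_force": force on the tool from outside, world axes, zero at the start; "moment": the same for the moment, N m; "width": opening from 0.0 (shut) to 1.0 (fully open); "gripper_force": force on a finger pad.
Only numpy, scipy, OpenCV 4.12 (cv2) and the standard library are available. Lean on these libraries where they do the work, as an engineer would, in place of code of your own. Each camera call takes 0.05 s, during which the arm holds its last target. There are 200 camera calls.

## Task

Lift the small formed cover out of the stock tray and set it flat on the white rest plate of the drilling jig, cut-out end away from the end stop; then press it into the corner so that a long side bears on the side stop and the plain end bears on the end stop. Handle it gently, it is thin sheet: a light grip and a light push. Finish still gripping it and pushing it against both stops, so that I can close the clamps, and leave everything else on the bench where it lies.

Things in the scene. Friction and masses are not known exactly. Their poses are not given: they have to be found in the camera images.
- cover: The small formed cover: charcoal plastic box 100 x 52 x 40 mm (x, y, z), open below, 4 mm walls, about 70 g. Origin: centre of its underside; z up, x lengthwise. Cut-out in the lower edge of its -x end wall; +x end plain. Starts upright in the tray. Its thin walls crease if gripped with over 45 N per finger (20 to 30 N holds it well) or pushed on a stop with over 30 N (8 to 15 N seats it well).
- cutout (a point): Middle of the cut-out (24 mm wide, 18 mm high) in the cover's -x end wall: 48 mm from the cover's centre towards its -x end, 9 mm above its underside.
- jig: The drilling jig, fixed: cream board 280 x 240 mm (x, y), top 18 mm above the bench; on it a smooth white rest plate 6 mm thick (x -45 to 85, y -10 to 75 mm in the jig frame). Origin: centre of its underside on the bench, z up. Two opened push clamps facing the stops, under 75 mm above the bench, tips 32 mm (-x) and 55 mm (-y) clear of the seated cover, red handles 65 to 70 mm past the board.
- seat (a point): Where the origin (underside centre) of the cover lies when it is home: on top of the rest plate, at x 35, y 49, z 24 mm in the jig frame; axes as the jig.
- side_stop: Long aluminium stop bar, 90 mm along jig x, 16 mm thick, its top 12 mm above the rest plate. Origin: middle of its contact face (which looks to jig -y), at board level; face 26 mm in +y from the seat. Fixed, rigid, smooth.
- end_stop: Short aluminium stop bar, 44 mm along jig y, 16 mm thick, its top 12 mm above the rest plate. Origin: middle of its contact face (which looks to jig -x), at board level; face 50 mm in +x from the seat. Fixed, rigid, smooth.
- tray: Grey stock tray 300 x 260 mm (x, y), walls 22 mm high, walls and floor 4 mm thick; fixed. Origin: centre of its underside on the bench. Tray and jig stand one left, one right, either way round. The cover in it has its +x within 1 rad of the jig's +x and room for fingers along both long sides.
- big_cover: Larger cover of the same kind, 130 x 84 x 46 mm, in the tray; leave it. Origin under its centre.
- cup: Round formed cup 60 mm across, 30 mm high, in the tray; leave it. Origin under its centre.
- calipers: Steel calipers 200 mm long lying on the bench beyond jig and tray; leave them. Origin under the middle of the beam.
- mallet: Rubber mallet lying to the left; leave it. Origin at its underside.
- deburrer: Blue-handled deburring tool, 150 mm, lying between jig and tray; leave it. Origin at its underside.
- spray_bottle: White spray bottle, 215 mm tall, to the left; leave it. Origin under its centre.
- bucket: White plastic pail 130 mm across and high, to the right; leave it. Origin under its centre.
- clip_box: Small carton of clips 110 x 85 x 35 mm, to the right; leave it. Origin under its centre.
Not all that is in view belongs to the job. What is shaped like the cover but orange is not meant.

How it is judged (in metres and radians):
On the way:
1. the cover is lifted clear of the tray (z of cover in the frame of tray above 0.05 m and contact force between the fingers and cover above 2 N), for 0.2 s.
At the end, for the whole second after the job is handed in: Cover flat on the rest plate within 2.5 mm of its seat (2 mm in height) and square within 0.04 rad, cut-out end away from the end stop, pressing each stop with over 2 N, still gripped (over 10 N a finger), at rest, all through the last second (x of cover in the frame of seat between -0.0025 and 0.0025 m and y of cover in the frame of seat between -0.0025 and 0.0025 m and z of cover in the frame of seat between -0.002 and 0.002 m and angle between the x axis of cover and the x axis of jig, either way round below 0.04 rad and angle between cover's own z axis and vertical below 0.04 rad and x of cutout in the frame of seat below 0 m and contact force between cover and side_stop above 2 N and contact force between cover and end_stop above 2 N and contact force between the fingers and cover above 20 N and linear speed of cover below 0.01 m/s); the arm keeps its last pose, push and grip.
It fails at once if a stop is pushed with more than 30 N (contact force between cover and side_stop above 30 N or contact force between cover and end_stop above 30 N).
It fails at once if the cover is squeezed with more than 45 N a finger (contact force between the fingers and cover above 90 N).
It fails at once if something else on the bench is moved by more than 20 mm (distance of any of big_cover, cup, calipers, mallet, deburrer, spray_bottle, bucket, clip_box from where it was at the start of the episode above 0.02 m).
It also fails if it takes over 48 s, if anything falls off the work surface, if the arm or the gripper's body presses on something with over 40 N, if the wrist force passes 120 N, or if a joint passes its speed limit or range.

## Working session

There is one attempt and no reset: what is moved stays moved. The work goes in short steps, Python scripts to look and compute and a shell command to move; the robot and the scene stay as the last step left them, time stands still between calls to the robot, and variables do not carry over. Pictures are saved under pics/ and viewed, at most 10 in all, crops included, and the job is handed in when it is done.

```bash
mkdir -p pics; ls
python3 - <<'E'
from workcell import bot, imaging, job
import cv2,numpy as np
s=bot.state();print({k:np.round(v,3).tolist() for k,v in s.items()})
for n in("top","side"):
    f=imaging.grab_frame(n);np.savez(f"{n}0.npz",**f);cv2.imwrite(f"pics/{n}0.png",f["img"][...,::-1]);print(n,f["K"].round(1).tolist(),f["cam_to_world"].round(3).tolist(), [k for k in f])
E
```

```text
pics
{'t': 0.0, 'q': [60.01, 28.166, 89.352, 0.0, 62.546, -6.051], 'joint_velocities': [-0.059, -0.02, -0.085, 0.071, -0.011, -0.029], 'joint_efforts': [-0.002, -61.844, -26.16, -0.0, 0.004, 0.0], 'tool_pos': [0.253, 0.571, 0.231], 'tool_rot': [-179.936, -0.007, 156.061], 'contact_force': [-0.177, 0.156, 0.029], 'moment': [0.024, 0.024, 0.018], 'gripper_force': 0.0, 'width': 0.998}
top [[410.6, 0.0, 320.3], [0.0, 410.6, 200.9], [0.0, 0.0, 1.0]] [[-0.013, 0.992, -0.123, 0.421], [-1.0, -0.013, -0.007, -0.013], [-0.008, 0.123, 0.992, 1.464], [0.0, 0.0, 0.0, 1.0]] ['img', 'z_map', 'K', 'cam_to_world']
side [[399.4, 0.0, 317.3], [0.0, 399.4, 197.9], [0.0, 0.0, 1.0]] [[0.838, 0.331, -0.434, 0.055], [-0.545, 0.471, -0.693, -0.867], [-0.025, 0.818, 0.575, 0.765], [0.0, 0.0, 0.0, 1.0]] ['img', 'z_map', 'K', 'cam_to_world']
```

View pics/top0.png

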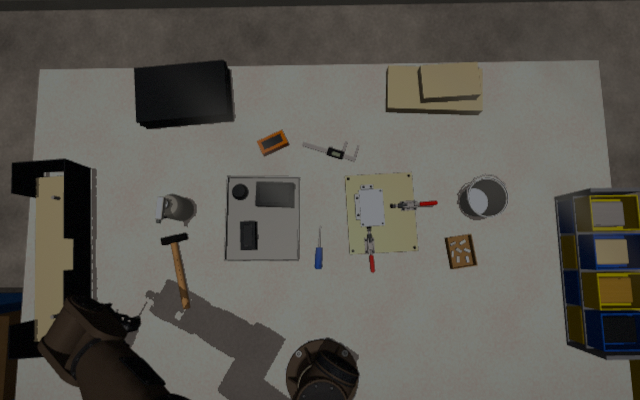

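View pics/side0.png

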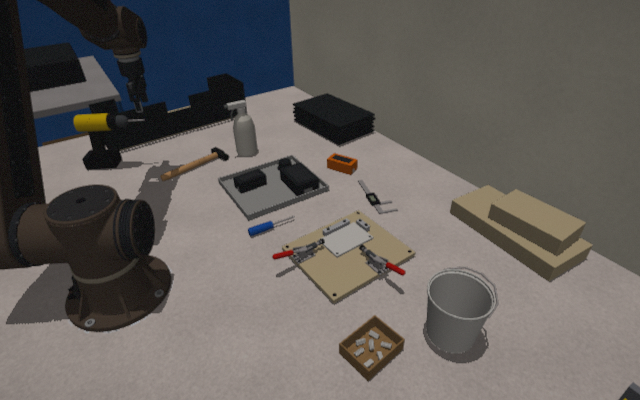

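The top view shows the tray at (262,219) with the small cover at (249,236). The jig is at (382,213), with its clamps at right and bottom, so its stops are at left and top. Jig +x is therefore about world +x, and cover +x points up in the image. Next I take rough positions from depth and an enlarged crop.

```bash
cat > h.py <<'E'
import numpy as np,cv2
def world(f):
    z=f["z_map"];v,u=np.indices(z.shape);K=f["K"]
    p=np.stack([(u-K[0,2])/K[0,0]*z,-(v-K[1,2])/K[1,1]*z,-z,np.ones_like(z)],-1)
    w=(p@f["cam_to_world"].T)[...,:3];w[z==0]=np.nan;return w
def pix(f,u,v,h):
    "world point on the ray of pixel u,v at height h"
    K=f["K"];T=f["cam_to_world"];d=T[:3,:3]@[(u-K[0,2])/K[0,0],-(v-K[1,2])/K[1,1],-1];return T[:3,3]+d*(h-T[2,3])/d[2]
def proj(f,p):
    T=f["cam_to_world"];c=T[:3,:3].T@(np.asarray(p)-T[:3,3]);K=f["K"];return np.array([K[0,0]*c[0]/-c[2]+K[0,2],K[1,1]*-c[1]/-c[2]+K[1,2]])
def rect(w,m):
    p=w[m][:,:2];r=cv2.minAreaRect((p*1000).astype(np.float32));return np.round(r[0],1),np.round(r[1],1),round(r[2],1),round(float(np.nanmedian(w[m][:,2]))*1000,1)
E
python3 - <<'E'
from h import *
f=np.load("top0.npz");w=world(f);v,u=np.indices(w.shape[:2]);z=w[...,2]
def box(a,b,c,d):return (u>a)&(u<b)&(v>c)&(v<d)
print("cover",rect(w,box(236,264,212,256)&(z>.035)&(z<.06)))
print("board",rect(w,box(335,430,165,265)&(z>.010)&(z<.03)))
g=f["img"].min(2)
print("plate",rect(w,box(350,390,180,232)&(z>.018)&(z<.03)&(g>165)))
print("hi jig",rect(w,box(335,430,165,265)&(z>.045)))
cv2.imwrite("pics/crop1.png",cv2.resize(f["img"][165:275,220:430,::-1],None,fx=3.8,fy=3.8,interpolation=cv2.INTER_CUBIC))
E
```

```text
cover (array([483.8, 249.3]), array([100.4,  53.6]), 1.0, 44.6)
board (array([ 565.7, -231.1]), array([296.7, 319.9]), 85.2, 19.0)
plate (array([0., 0.]), array([0., 0.]), 0.0, nan)
hi jig (array([ 515.4, -269.3]), array([266.8, 220.9]), 2.4, 50.2)
  return np.nanmean(a, axis, out=out, keepdims=keepdims)
```

View pics/crop1.png

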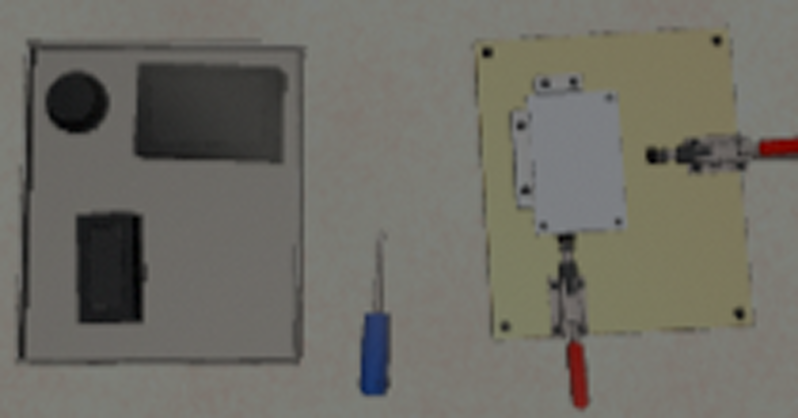

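The crop shows the cover at about crop (109,268) and the plate at crop (577,160), with stops on its left and top edges. The jig is yawed about +3°. I hover over the cover for a close look.

```bash
python3 -m pendant '[[[-0.015,-0.009,-0.001,-2],[-0.045,-0.026,-0.003,-5],[-0.085,-0.05,-0.005,-8],[-0.128,-0.075,-0.008,-11],[-0.171,-0.1,-0.01,-14],[-0.214,-0.125,-0.013,-17],[-0.257,-0.151,-0.015,-20],[-0.297,-0.174,-0.018,-22],[-0.327,-0.192,-0.02,-24],[-0.342,-0.2,-0.02,-25],[-0.342,-0.2,-0.02,-25],[-0.342,-0.2,-0.02,-25]]]' 1 25
python3 - <<'E'
from workcell import bot, imaging
import cv2,numpy as np
print(bot.state()["tool_pos"],bot.state()["tool_rot"],bot.state()["q"])
f=imaging.grab_frame("wrist");np.savez("w1.npz",**f);cv2.imwrite("pics/w1.png",f["img"][...,::-1]);print(f["cam_to_world"].round(3).tolist(),f["K"].round(1).tolist())
E
```

```text
t: 1.3
tool_pos: [0.4848, 0.2497, 0.251]
tool_rot: [180.0, -0.0, -179.0]
contact_force: [0.4, -0.5, 0.4]
width: 1.001
gripper_force: 0.0
[0.48477274 0.24970707 0.2510391 ] [ 1.79998718e+02 -3.69443625e-02 -1.79012184e+02] [ 2.03055808e+01  2.04674676e+01  9.90867618e+01  1.54353301e-02
  6.04802116e+01 -7.06898443e+01]
[[-0.017, -0.957, -0.29, 0.41], [1.0, -0.016, -0.005, 0.249], [0.0, -0.29, 0.957, 0.393], [0.0, 0.0, 0.0, 1.0]] [[302.8, 0.0, 320.2], [0.0, 302.8, 198.6], [0.0, 0.0, 1.0]]
```

View pics/w1.png

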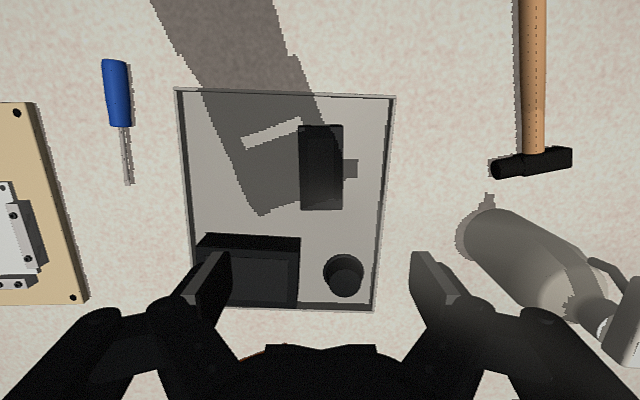

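The wrist view shows the cover at (321,168), clear of its neighbours, with open fingertips at about (225,255) and (420,255).

Run:
```python
from h import *
f=np.load("w1.npz");w=world(f);z=w[...,2];v,u=np.indices(z.shape)
m=(u>285)&(u<360)&(v>110)&(v<225)&(z>.038)&(z<.06)
print(rect(w,m),"faces",np.unique((z[m]*1000).round(),return_counts=True))
# pixel corners of the cover's top by edge of the height mask
r=cv2.minAreaRect(np.argwhere(m)[:,::-1].astype(np.float32));c=cv2.boxPoints(r);print("px",c.round(1).tolist());print([pix(f,*(p),.044).round(4).tolist() for p in c])
m=(v>240)&(v<330)&(z>.15)&(u>150)&(u<490)
for s in(u<320,u>320):
    p=w[m&s];i=np.argsort(p[:,2])[:40];print("tip",p[i].mean(0).round(4),p[:,2].min().round(4))
# top cam edges
t=np.load("top0.npz");
for q in [(.434,.223,.044),(.534,.223,.044),(.534,.276,.044),(.434,.276,.044)]:print(proj(t,q).round(1))
```

```text
(array([480.6, 250.7]), array([99.3, 52.2]), 1.5, 43.7) faces (array([38., 39., 40., 41., 42., 43., 44., 45., 46., 47.]), array([   1,   11,    4,   25,  292, 1174, 1414,  674,   93,    1]))
px [[298.0, 209.0], [298.0, 126.0], [343.0, 126.0], [343.0, 209.0]]
[[0.5297, 0.2237, 0.044], [0.4313, 0.2241, 0.044], [0.4304, 0.2747, 0.044], [0.5288, 0.2785, 0.044]]
tip [0.4837 0.2072 0.2645] 0.2628
tip [0.4838 0.2928 0.2646] 0.2625
[255.  248.9]
[255.2 219.9]
[240.  220.1]
[239.7 249.1]
```

Both views agree: the cover's centre is at (0.4815, 0.2505), its top at z 0.044 and its yaw about 1°. The open fingertips sit 13 mm behind the TCP. I descend to TCP z 0.0145.

```bash
python3 -m pendant '[[[0.001,0.001,0.015,0],[0.002,0.001,0.045,0],[0.003,0.001,0.085,0],[0.003,0.001,0.125,0],[0.003,0.001,0.165,0],[0.003,0.001,0.195,0],[0.003,0.001,0.215,0],[0.003,0.001,0.228,0],[0.003,0.001,0.2345,0],[0.003,0.001,0.2365,0],[0.003,0.001,0.2365,0]]]' 1 25
python3 -m pendant '[[[0,0,0,0],[0,0,0,0],[0,0,0,0],[0,0,0,0],[0,0,0,0],[0,0,0,0],[0,0,0,0],[0,0,0,0]]]' -1 25
```

```text
t: 2.45
tool_pos: [0.4822, 0.251, 0.0153]
tool_rot: [180.0, 0.0, -178.9]
contact_force: [-1.0, -0.5, 0.2]
width: 1.006
gripper_force: 0.0
t: 3.25
tool_pos: [0.4823, 0.2508, 0.0156]
tool_rot: [180.0, 0.1, -178.9]
contact_force: [-1.2, 0.6, 6.6]
width: 0.606
gripper_force: 26.0
```

```bash
python3 -m pendant '[[[0,0,-0.005,0],[0,0,-0.02,0],[0,0,-0.045,0],[0,-0.005,-0.08,0],[0,-0.02,-0.115,0],[0,-0.045,-0.15,0],[0,-0.08,-0.18,0],[0,-0.115,-0.2,0],[0,-0.145,-0.215,0],[0,-0.165,-0.22,0],[0,-0.17,-0.22,0],[0,-0.17,-0.22,0]]]' -1 25
python3 - <<'E'
from workcell import bot, imaging
import cv2,numpy as np
f=imaging.grab_frame("wrist");np.savez("w2.npz",**f);cv2.imwrite("pics/w2.png",f["img"][...,::-1])
E
```

```text
t: 4.45
tool_pos: [0.485, 0.0803, 0.2349]
tool_rot: [180.0, 0.0, -179.0]
contact_force: [-0.6, 1.3, -0.7]
width: 0.603
gripper_force: 26.7
```

View pics/w2.png

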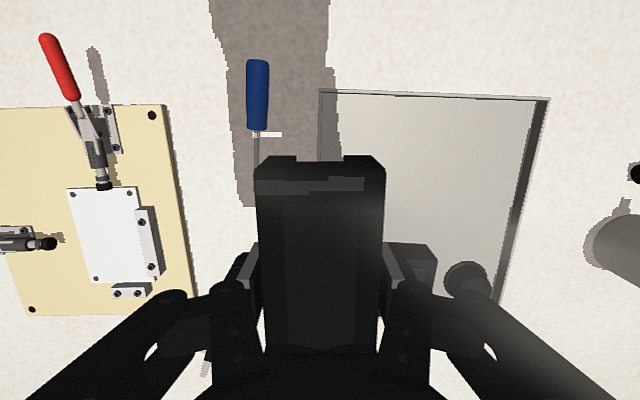

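The held cover is in view with its cut-out facing the robot at (310,158), as needed. The whole jig shows at left, with the rest plate around (110,235). I enlarge the plate to read its corners.

Run:
```python
from h import *
f=np.load("w2.npz");a=f["img"][178:308,55:215,::-1];cv2.imwrite("pics/crop2.png",cv2.resize(a,None,fx=4.6,fy=4.6,interpolation=cv2.INTER_CUBIC))
w=world(f);z=w[...,2]
for q in [(75,200),(100,240),(130,270),(20,150),(150,190),(150,215),(128,293)]: print(q,w[q[1],q[0]].round(4))
```

```text
(75, 200) [ 0.5245 -0.218   0.0237]
(100, 240) [ 0.5773 -0.1977  0.0238]
(130, 270) [ 0.62   -0.167   0.0234]
(20, 150) [ 0.4656 -0.2752  0.017 ]
(150, 190) [ 0.5122 -0.1287  0.0168]
(150, 215) [ 0.5401 -0.1257  0.0299]
(128, 293) [ 0.6473 -0.1674  0.0346]
```

View pics/crop2.png

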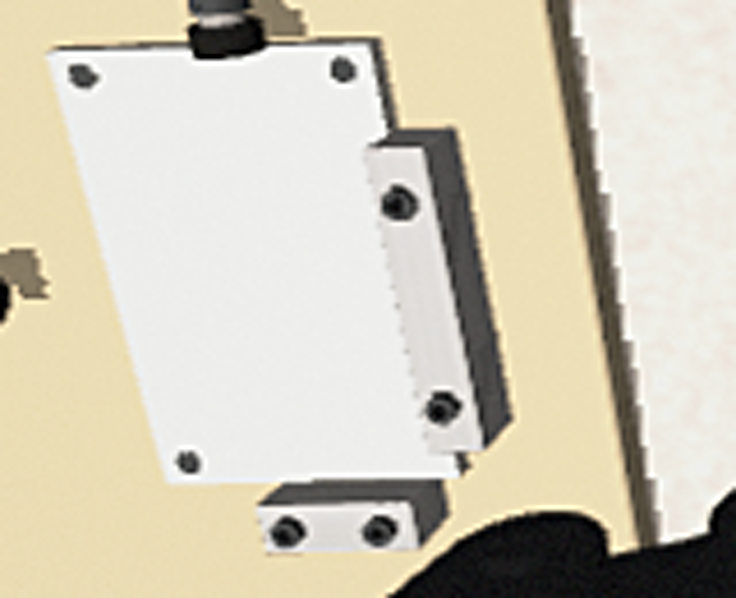

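Run:
```python
from h import *
f=np.load("w2.npz")
P=[((50,48),(-45,-10),.024),((376,40),(-45,75),.024),((166,484),(85,-10),.024),((464,473),(85,75),.024)]
W=np.array([pix(f,55+(x+.5)/4.6-.5,178+(y+.5)/4.6-.5,h)[:2] for (x,y),_,h in P]);L=np.array([l for _,l,_ in P])/1000.
print(W.round(4))
lc,wc=L.mean(0),W.mean(0);a=L-lc;b=W-wc
th=np.arctan2((a[:,0]*b[:,1]-a[:,1]*b[:,0]).sum(),(a*b).sum());R=np.array([[np.cos(th),-np.sin(th)],[np.sin(th),np.cos(th)]]);t=wc-R@lc
print("yaw",np.degrees(th),"org",t,"res mm",((W-(L@R.T+t))*1000).round(1).tolist(),"seat",R@[.035,.049]+t)
for (x,y) in [(366,152),(425,440)]: # side stop top inner edge z=.036
    p=pix(f,55+(x+.5)/4.6-.5,178+(y+.5)/4.6-.5,.036)[:2];print("side top, jig",(R.T@(p-t)*1000).round(1))
# white plate edge pixels in top view
g=np.load("top0.npz")
for (x,y),l in [((527,104),0),((613,92),0),((538,233),0),((627,229),0)]:
    p=pix(g,220+(x+.5)/3.8-.5,165+(y+.5)/3.8-.5,.024)[:2];print("top view plate corner in jig",(R.T@(p-t)*1000).round(1))
# held cover: underside/centre seen, and fingertips
w=world(f);z=w[...,2];v,u=np.indices(z.shape)
m=(u>262)&(u<378)&(v>185)&(v<330)&(z>.2)
print("cover top",np.nanmedian(z[m]),rect(w,m&(z>.255)&(z<.275)))
for a_,b_ in((236,262),(383,405)):
    mm=(u>a_)&(u<b_)&(v>235)&(v<300)&(z>.2);p=w[mm];print("tip",np.sort(p[:,2])[:5].round(4), p[np.argsort(p[:,2])[:20]].mean(0).round(4))
```

```text
[[ 0.5095 -0.2259]
 [ 0.5059 -0.1402]
 [ 0.6398 -0.222 ]
 [ 0.6347 -0.1354]]
yaw 2.220196841968387 org [ 0.5537331  -0.21414757] res mm [[0.3, -0.0], [0.0, 0.7], [0.7, -1.2], [-1.0, 0.5]] seat [ 0.58680857 -0.16382845]
side top, jig [-18.2  74.8]
side top, jig [66.1 74.2]
top view plate corner in jig [78.9 72.7]
top view plate corner in jig [85.9 -8. ]
top view plate corner in jig [-41.7  70.2]
top view plate corner in jig [-42.2 -12. ]
cover top 0.2632887058868596 (array([473.6,  80.3]), array([68.1, 51.7]), 1.0, 263.3)
tip [0.2416 0.2421 0.2423 0.2426 0.2434] [0.4751 0.0479 0.2438]
tip [0.2419 0.2425 0.2425 0.243  0.2431] [0.4739 0.1129 0.244 ]
```

The fit gives seat (0.587, -0.164) and yaw about 2.2°. The fingertips ride about 18 mm above the cover's underside, which clears the 12 mm stops. I move to 8 mm short of both stops, then go down.

```bash
python3 -m pendant '[[[-0.004,-0.01,0,0],[-0.012,-0.035,0,0],[-0.024,-0.07,0,-1.2],[-0.039,-0.11,0,-1.2],[-0.054,-0.15,0,-1.2],[-0.068,-0.19,0,-1.2],[-0.08,-0.225,0,-1.2],[-0.087,-0.245,0,-1.2],[-0.09,-0.254,0.005,-1.2],[-0.09,-0.254,0.02,-1.2],[-0.09,-0.254,0.045,-1.2],[-0.09,-0.254,0.08,-1.2]]]' -1 25
python3 -m pendant '[[[0,0,0.03,0],[0,0,0.055,0],[0,0,0.07,0],[0,0,0.078,0],[0,0,0.08,0],[0,0,0.08,0]]]' -1 25
python3 - <<'E'
from workcell import bot, imaging
from h import *
f=imaging.grab_frame("wrist");np.savez("w3.npz",**f);cv2.imwrite("pics/w3.png",f["img"][...,::-1])
E
```

```text
t: 5.7
tool_pos: [0.5803, -0.1709, 0.1545]
tool_rot: [-180.0, 0.1, -177.7]
contact_force: [0.7, -0.2, -0.4]
width: 0.603
gripper_force: 26.7
t: 6.3
tool_pos: [0.58, -0.1713, 0.075]
tool_rot: [-180.0, 0.0, -177.7]
contact_force: [0.6, 0.6, 0.2]
width: 0.604
gripper_force: 26.7
```

View pics/w3.png

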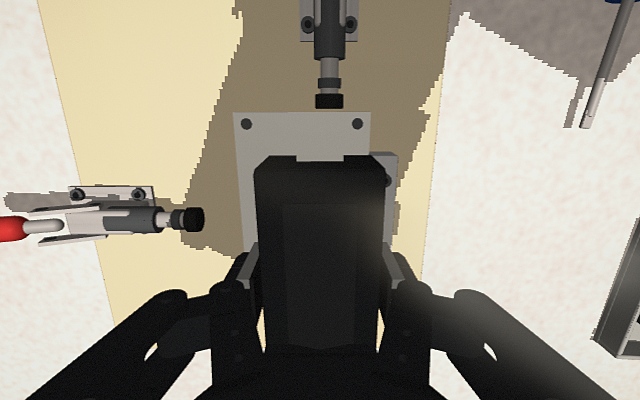

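The cover is above the plate and roughly square to it. Plate corners are at (234,113) and (371,113), the clamps are clear, and the side stop is visible at (383,160). A quick check of position, then down.

Run:
```python
from h import *
f=np.load("w3.npz")
A=pix(f,234,112.5,.024);B=pix(f,371,112.5,.024);E=pix(f,243,255,.024);s=pix(f,372,154,.036)
print(A,B,E,np.degrees(np.arctan2(-(B-A)[0],(B-A)[1])),np.degrees(np.arctan2((E-A)[1],(E-A)[0])))
th=np.radians(2.2);R=np.array([[np.cos(th),-np.sin(th)],[np.sin(th),np.cos(th)]])
M=(A+B)[:2]/2;print("seat",M+R@[.080,.049-.0325],"stop corner in jig from M",R.T@(s[:2]-M)+[-.045,.0325])
zt=.075-.0116+.04
c=[pix(f,x,y,zt) for x,y in((255,166),(383,166))];print("cover top -x end edges",c)
```

```text
[ 0.51106913 -0.22671041  0.024     ] [ 0.50771628 -0.14276121  0.024     ] [ 0.60785865 -0.22449415  0.024     ] 2.287124228183145 1.311709745035707
seat [ 0.58870034 -0.16517695] stop corner in jig from M [-0.02139819  0.07436388]
cover top -x end edges [array([ 0.52806407, -0.19794993,  0.1034    ]), array([ 0.5261277, -0.1493811,  0.1034   ])]
```

```bash
python3 -m pendant '[[[0,0,0.008,0],[0,0,0.018,0],[0,0,0.027,0],[0,0,0.033,0],[0,0,0.036,0],[0,0,0.0375,0],[0,0,0.0375,0]]]' -1 25
```

```text
t: 7.05
tool_pos: [0.5799, -0.1716, 0.0372]
tool_rot: [180.0, -0.0, -177.7]
contact_force: [-0.9, -0.2, -1.4]
width: 0.601
gripper_force: 26.7
```

```bash
python3 -m pendant '[[[0,0,0.0005,0],[0,0,0.001,0],[0,0,0.001,0]]]' -1 25; python3 -m pendant '[[[0,0,0.0005,0],[0,0,0.001,0],[0,0,0.001,0]]]' -1 25
```

```text
t: 7.35
tool_pos: [0.5799, -0.1716, 0.0364]
tool_rot: [-180.0, 0.0, -177.7]
contact_force: [-0.7, -0.9, -0.9]
width: 0.604
gripper_force: 26.7
t: 7.65
tool_pos: [0.5799, -0.1716, 0.0356]
tool_rot: [-180.0, 0.0, -177.7]
contact_force: [-1.9, 0.3, 3.5]
width: 0.608
gripper_force: 27.1
```

The cover touches the plate at about 3.5 N. Next I slide towards the end stop (+x = tool -x).

```bash
python3 -m pendant '[[[-0.001,0,0,0],[-0.002,0,0,0],[-0.003,0,0,0],[-0.004,0,0,0],[-0.005,0,0,0],[-0.005,0,0,0]]]' -1 25; python3 -m pendant '[[[-0.0005,0,0,0],[-0.001,0,0,0],[-0.001,0,0,0]]]' -1 25
```

```text
t: 8.25
tool_pos: [0.5851, -0.1715, 0.0356]
tool_rot: [-180.0, 0.0, -177.7]
contact_force: [-0.7, 0.3, 5.5]
width: 0.606
gripper_force: 27.4
t: 8.55
tool_pos: [0.586, -0.1714, 0.0356]
tool_rot: [-180.0, 0.0, -177.7]
contact_force: [-1.0, 0.6, 5.6]
width: 0.604
gripper_force: 27.4
```

```bash
python3 -m pendant '[[[-0.0005,0,0,0],[-0.001,0,0,0],[-0.001,0,0,0]]]' -1 25
```

```text
t: 8.85
tool_pos: [0.5871, -0.1714, 0.0356]
tool_rot: [-180.0, 0.0, -177.7]
contact_force: [-1.3, 0.1, 4.6]
width: 0.604
gripper_force: 27.4
```

```bash
python3 -m pendant '[[[-0.0005,0,0,0],[-0.001,0,0,0],[-0.001,0,0,0]]]' -1 25;python3 -m pendant '[[[-0.0005,0,0,0],[-0.001,0,0,0],[-0.001,0,0,0]]]' -1 25
```

```text
t: 9.15
tool_pos: [0.588, -0.1714, 0.0356]
tool_rot: [-180.0, 0.0, -177.7]
contact_force: [-1.0, -0.5, 6.4]
width: 0.604
gripper_force: 27.4
t: 9.45
tool_pos: [0.5891, -0.1713, 0.0356]
tool_rot: [-180.0, 0.0, -177.7]
contact_force: [-1.7, 0.5, 5.4]
width: 0.607
gripper_force: 27.4
```

```bash
python3 -m pendant '[[[-0.0005,0,0,0],[-0.001,0,0,0],[-0.001,0,0,0]]]' -1 25
```

```text
t: 9.75
tool_pos: [0.5895, -0.1713, 0.0356]
tool_rot: [180.0, -0.0, -177.7]
contact_force: [-4.5, -0.8, 7.6]
width: 0.601
gripper_force: 27.6
```

```bash
python3 -m pendant '[[[-0.0005,0,0,0],[-0.001,0,0,0],[-0.001,0,0,0]]]' -1 25
```

```text
t: 10.05
tool_pos: [0.5895, -0.1712, 0.0355]
tool_rot: [180.0, -0.2, -177.7]
contact_force: [-10.6, -0.5, 10.6]
width: 0.605
gripper_force: 27.9
```

The end stop is bearing at about 9 N. Next comes the side stop.

```bash
python3 -m pendant '[[[0,0.001,0,0],[0,0.002,0,0],[0,0.003,0,0],[0,0.004,0,0],[0,0.004,0,0]]]' -1 25; python3 -m pendant '[[[0,0.0005,0,0],[0,0.001,0,0],[0,0.001,0,0]]]' -1 25
```

```text
t: 10.55
tool_pos: [0.5894, -0.1678, 0.0356]
tool_rot: [180.0, -0.1, -177.8]
contact_force: [-10.9, -6.0, 10.1]
width: 0.606
gripper_force: 27.6
t: 10.85
tool_pos: [0.5894, -0.1669, 0.0356]
tool_rot: [180.0, -0.1, -177.8]
contact_force: [-11.6, -6.8, 9.6]
width: 0.604
gripper_force: 27.6
```

```bash
python3 -m pendant '[[[0,0.0005,0,0],[0,0.001,0,0],[0,0.001,0,0]]]' -1 25
```

```text
t: 11.15
tool_pos: [0.5893, -0.1659, 0.0356]
tool_rot: [180.0, -0.1, -177.8]
contact_force: [-10.9, -7.6, 9.1]
width: 0.606
gripper_force: 27.6
```

```bash
python3 -m pendant '[[[0,0.0005,0,0],[0,0.001,0,0],[0,0.001,0,0]]]' -1 25
```

```text
t: 11.45
tool_pos: [0.5893, -0.1657, 0.0356]
tool_rot: [-180.0, -0.1, -177.8]
contact_force: [-11.6, -12.0, 9.5]
width: 0.602
gripper_force: 27.5
```

```bash
python3 -m pendant '[[[0,0.0005,0,0],[0,0.001,0,0],[0,0.001,0,0],[0,0.001,0,0]]]' -1 25
python3 - <<'E'
from workcell import bot, imaging
from h import *
f=imaging.grab_frame("wrist");np.savez("w4.npz",**f);a=f["img"][90:290,190:430,::-1];cv2.imwrite("pics/w4.png",cv2.resize(a,None,fx=3,fy=3))
s=bot.state();print(s["moment"],s["contact_force"],s["tool_rot"])
E
```

```text
t: 11.85
tool_pos: [0.5894, -0.1657, 0.0356]
tool_rot: [-179.9, -0.1, -177.8]
contact_force: [-13.5, -19.3, 7.4]
width: 0.599
gripper_force: 27.6
[-3.13238744  1.92932164 -0.4214165 ] [-12.98787436 -19.0073345    8.26739202] [-1.79890954e+02 -9.71368910e-02 -1.77797694e+02]
```

View pics/w4.png

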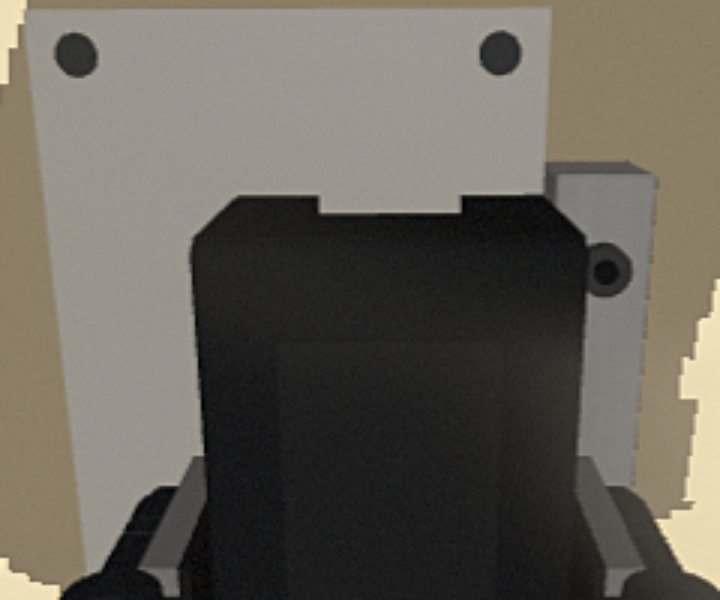

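The crop shows the cover flat on the plate. Its lower right edge meets the side stop face at about crop (545,196), and the cut-out at (390,205) faces away from the end stop. The forces are stable and within limits: about 13 N in x, and 19 N in y including sliding friction. I hold briefly and hand in.

```bash
python3 -m pendant '[[[0,0,0,0],[0,0,0,0],[0,0,0,0],[0,0,0,0],[0,0,0,0]]]' -1 25 && python3 -c "
from workcell import job
print(job.job_done())"
```

```text
t: 12.4
tool_pos: [0.5894, -0.1657, 0.0357]
tool_rot: [-179.9, -0.1, -177.8]
contact_force: [-14.0, -18.8, 8.2]
width: 0.6
gripper_force: 27.6
the job is handed in; nothing more can be done
None
```

The job is handed in at 12.4 s: the cover sits flat on the rest plate, cut-out end away from the end stop, gripped at about 27 N a finger and pushed with about 14 N towards the end stop and 19 N towards the side stop (wrist readings; the side one includes some sliding friction); the hand-in call gave no verdict.

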